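# Unlock the dovetailed caddy

## Robot

A 7-joint arm with a two-finger parallel gripper is mounted at the origin on a cart in front of the work surface, level with it; the furniture and walls round the work are solid. World frame = base frame: x ahead of the robot, y to its left, z up, the work surface at z = 0. Lengths are in m, angles in rad, forces in N, time in s.
With the tool pointing down it reaches from about 0.425 to 0.925 m from the base axis. Payload 6.8 kg.
Tool frame: the origin (TCP) lies between the finger pads; the fingertips stand r.tcp_to_tips ahead of it and the grasp point (between the pads) lies 3 mm ahead of it (r.tcp_to_tips is the distance from the TCP to the fingertips, in m); z points along the fingers, y is the line along which they close (so a half turn about z gives the same grasp; the last joint's range is limited). The gripper opens to 85 mm and grips with 20 to 120 N. Pads are 22 mm wide; open, the fingers measure 114 mm over their backs; the gripper's body (76 mm by 85 mm) begins 54 mm behind the grasp point. The pads swing forward as they close: fully open they stand 13 mm farther back than shut.
Start: joints at [1.109, 0.477, 0.022, 1.555, -0.011, 1.109, -0.083], TCP at [0.234, -0.633, 0.253] pointing down, gripper open.
Joint ranges: [-2.96, 2.96], [-0.34, 2.1], [-1.41, 1.46], [0.24, 2.44], [-1.37, 4.51], [0.17, 1.92], [-2.96, 2.96]. Speed limits (rad/s): [2.39, 2.39, 3.14, 3.14, 3.14, 3.14, 3.14].

## Interface

Orientations are given as a rotation vector (axis times angle).
In Python, from bench import r gives the robot as it stands. The module is installed in compiled form; this text tells all that it offers.
- The arm moves only by the tool step_arm, never from a script. Its argument "moves" is a list of rows, each an object of numbers: "rx", "ry", "rz": the turn, a rotation vector about the tool's x, y, z in degrees; "dx", "dy", "dz": the shift along the tool's x, y, z in mm; "gripper": the opening, from -1 (shut) to 1 (fully open). In form: [{"rx": .., "ry": .., "rz": .., "dx": .., "dy": .., "dz": .., "gripper": ..}, ...]. A call has 1 to 20 rows; each row shifts and turns the commanded pose from where the row before left it, along the tool's axes as they then stand; what a row does not reach is not made up. A row lasts 1/8 s, in which the tool goes at most 62.5 mm and 10.7 degrees, less where a joint would pass 70% of its speed; a pose out of reach is approached as far as the arm can. A call is refused whole if a number of a shift passes 62.5 or a number of a turn 10.7, either way. A call with a gripper value outside its range is refused whole. The fingers move at their own pace and stop on an object; "grip_force" is the grip in N (left out, the last holds). Time passes only in rows, so rows that do not move let the fingers close. It gives the time, the measured TCP pose, the force, the opening and the grip force at its end, in the units of the state.
- r.get_obs(): the state, without advancing time (a new reading comes with each control period).
- r.grab_frame(name): name is "scene" or "side" or "wrist"; returns the picture (420x560x3 uint8, blue, green, red); there is no depth.
- r.camera_info(name): a dict with "mtx" (3x3 intrinsics, pixels), "rvec" (rotation vector, rad) and "tvec" (3), from world to camera coordinates, as OpenCV has them. Camera axes: x right, y down, z forward; pixel columns grow to the right and rows downward; lengths in m; the calibration is good to about 2 mm. A picture is of the moment at which its call begins: read the wrist's pose just before it. camera_info takes no time and is no camera call; for the wrist camera it gives the pose at the moment of the call.
- r.hand_in(): hands the job in; it is judged then, once.
The state is a dict: "clock": time; "joints": joint angles; "qvel": joint speeds; "tau": joint torques, N m; "tcp_pos": TCP position; "orientation": TCP orientation; "contact_force": force on the tool from outside, world axes, zero at the start; "moment": the same for the moment, N m; "grip_width": finger opening in m; "gripper_force": force on a finger pad.
Only numpy, scipy, OpenCV 4.12 (cv2) and the standard library are available. Lean on these libraries where they do the work, as an engineer would, in place of code of your own. Each camera call takes 0.05 s, during which the arm holds its last target. There are 200 camera calls.

## Task

Lift the wooden handle piece straight up out of the condiment caddy, from between the two side holders that its dovetails lock together, and stand it upright inside the empty slate tray to dry. Leave the two side holders standing where they are; set the handle piece down, do not drop it.

Things in the scene. Friction and masses are not known exactly. Their poses are not given: they have to be found in the camera images.
- handle_piece: middle piece of the caddy, light wood, 0.3 kg, standing on the worktop. Base 56 (x) by 50 (y) mm over a dovetail tail at +y and at -y, 30 mm high (so free of the sockets once up 30 mm). Above it a loop handle: top bar 56 mm along x, 18 mm thick (y), 114 to 140 mm above the underside, gripped from above across y. Origin: centre of underside, z up. Raised 0.11 m it clears all near it
- holder_a: light-wood side cup of the caddy on the +y side of the handle piece, same yaw, 57.5 mm away: 76 (x) by 89 (y) mm, walls 30 mm high, loose, 0.45 kg; holds a salt shaker or a tin (tops up to 96 mm above the worktop). Origin: centre of underside, z up. Its -y face has the dovetail socket, open above and below, about 2 mm play
- holder_b: light-wood side cup of the caddy on the -y side of the handle piece, yaw half a turn different, 57.5 mm away: 76 (x) by 89 (y) mm, walls 30 mm high, loose, 0.45 kg; holds a salt shaker or a tin (tops up to 96 mm above the worktop). Origin: centre of underside, z up. Its -y face has the dovetail socket, open above and below, about 2 mm play
- slate_tray: empty black slate tray, fixed, 230 (x) by 88 (y) mm, rim 12 mm high; inside the rim a flat floor 218 by 76 mm, 6 mm above the worktop. Origin: centre of underside, on the worktop, z up. The handle piece's base fits across it with 13 mm to spare each side when parallel to it, either way round
Not all that is in view belongs to the job. What is shaped like the handle_piece but purple is not meant. Leave any green look-alike of the holder_a alone.

How it is judged:
By the outcome, as a careful person would: the job done as asked, in the order asked, and still so for the second after the job is handed in, with the robot touching nothing.
It also fails if it takes over 35 s, if anything falls off the work surface, if the arm or the gripper's body presses on something with over 40 N, if the wrist force passes 120 N, or if a joint passes its speed limit or range.

## Working session

There is one attempt and no reset: what is moved stays moved. The work goes in short steps, Python scripts to look and compute and a tool call to move; the robot and the scene stay as the last step left them, time stands still between calls to the robot, and variables do not carry over. Pictures are saved under pics/ and viewed, at most 11 in all, crops included, and the job is handed in when it is done.

Besides the shell and the picture viewer there is one more tool, called after ">>>" in YAML: its name, and indented under it one key for each argument. step_arm: Moves the arm, as the interface text tells. Its arguments: {"type":"object","properties":{"moves":{"type":"array","items":{"type":"object","properties":{"rx":{"type":"number"},"ry":{"type":"number"},"rz":{"type":"number"},"dx":{"type":"number"},"dy":{"type":"number"},"dz":{"type":"number"},"gripper":{"type":"number"}}}},"grip_force":{"type":"number"}},"required":["moves"]}

```bash
mkdir -p pics; cat > h.py <<'E'
import numpy as np, cv2
from bench import r
def ray(name,uv,z,ci=None):
    ci=ci or r.camera_info(name)
    R=cv2.Rodrigues(np.array(ci["rvec"],float))[0];t=np.array(ci["tvec"],float).ravel();K=np.array(ci["mtx"])
    uv=np.atleast_2d(np.array(uv,float)); d=np.c_[uv,np.ones(len(uv))]@np.linalg.inv(K).T@R
    c=-R.T@t; return c+d*((z-c[2])/d[:,2])[:,None]
E
python3 - <<'E'
from h import *
f=[r.grab_frame(n) for n in("scene","side")]
for n,i in zip(("scene","side"),f): cv2.imwrite(f"pics/{n}0.png",i)
o=r.get_obs();print(o["tcp_pos"],o["orientation"],o["clock"],r.tcp_to_tips)
for n in("scene","side"):
    ci=r.camera_info(n);R=cv2.Rodrigues(np.array(ci["rvec"],float))[0];print(n,-R.T@np.array(ci["tvec"]).ravel())
E
```

```text
[ 0.23370121 -0.6327061   0.25240612] [-3.09094541e+00 -5.52622601e-01  6.00897307e-04] 0.1 0.022
scene [-0.07673279  0.70425471  0.44422941]
side [ 0.4701435 -0.6945761  0.530044 ]
```

View pics/scene0.png

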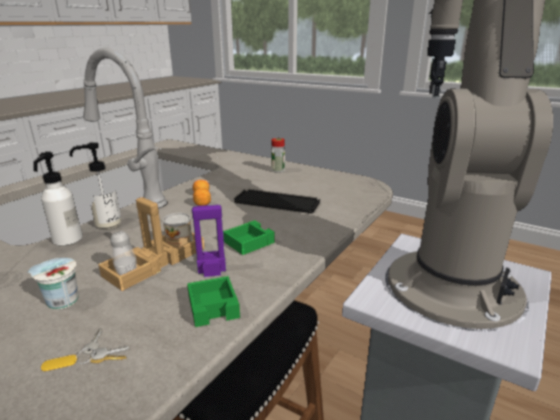

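View pics/side0.png

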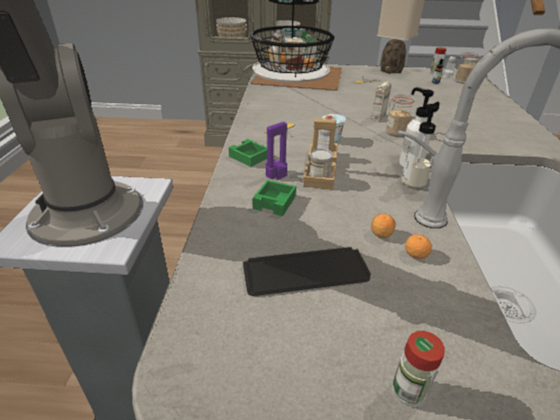

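The side view shows the wooden caddy around (322,155) with its bar top at about (325,120). The purple look-alike is at (277,150) and the black tray at (307,271). In the scene view the bar is at about (148,203).

```bash
python3 - <<'E'
from h import *
print(ray("side",[[325,120]],.14),ray("scene",[[148,203]],.14))
im=cv2.imread("pics/side0.png");m=(im.max(2)<50).astype(np.uint8);m[:235]=0;m[305:]=0;m[:,:225]=0;m[:,390:]=0
c=max(cv2.findContours(m,0,1)[0],key=cv2.contourArea);print(cv2.boundingRect(c))
p=ray("side",c.reshape(-1,2),.012)[:,:2]
(b)=cv2.minAreaRect(p.astype(np.float32)*1000);print(b)
crop=im[100:200,220:370];cv2.imwrite("pics/c1.png",cv2.resize(crop,(750,500),interpolation=cv2.INTER_CUBIC))
E
```

```text
[[0.53581898 0.24364906 0.14      ]] [[0.5210436  0.25190748 0.14      ]]
(244, 248, 126, 47)
((497.9619445800781, -157.90411376953125), (226.2125244140625, 93.55413818359375), 14.078307151794434)
```

View pics/c1.png

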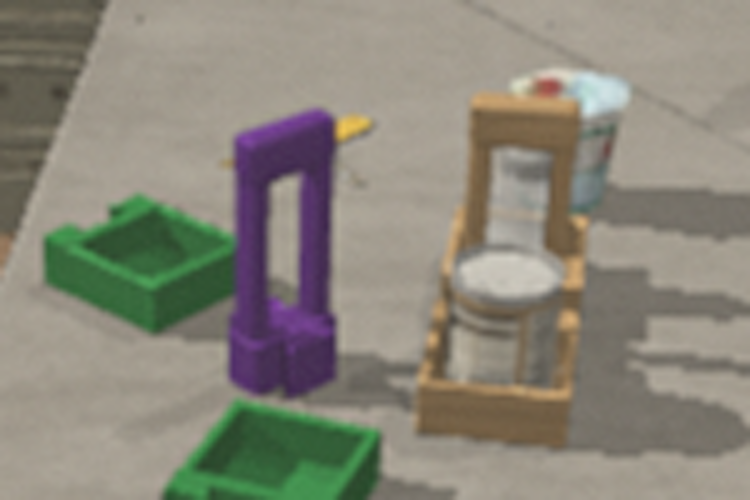

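```bash
cat >> h.py <<'E'
from scipy.spatial.transform import Rotation as Ro
def plan(target,yaw=None):
    o=r.get_obs();R=Ro.from_rotvec(o["orientation"]);M=R.as_matrix();p=np.array(o["tcp_pos"])
    print("clock",o["clock"],"tcp",p.round(4),"toolyaw",np.degrees(np.arctan2(M[1,0],M[0,0])).round(2),"tilt z",M[:,2].round(4))
    print("tool delta now mm",(M.T@(np.array(target)-p)*1000).round(1))
    if yaw is not None:
        y=np.radians(yaw);T=np.array([[np.cos(y),np.sin(y),0],[np.sin(y),-np.cos(y),0],[0,0,-1]])
        print("rotvec deg",np.degrees(Ro.from_matrix(M.T@T).as_rotvec()).round(2),"delta in target frame",(T.T@(np.array(target)-p)*1000).round(1))
E
python3 - <<'E'
from h import *
for e in ([[314.4,120],[335.6,121]],[[315.2,118.6],[335.2,119.4]]):
    a=ray("side",e,.14);d=a[1]-a[0];print(a,np.hypot(*d[:2]),np.degrees(np.arctan2(d[1],d[0])))
a=ray("side",[[304,286.5],[333,288.5]],0);print(a,np.degrees(np.arctan2(*(a[1]-a[0])[1::-1])))
plan([.50,-.2,.30],0); plan([.53,.21,.30],0)
E
```

```text
[[0.50933713 0.2409096  0.14      ]
 [0.56200506 0.2400621  0.14      ]] 0.052674756524349026 -0.9218927788535577
[[0.51145879 0.25003576 0.14      ]
 [0.56156735 0.25012171 0.14      ]] 0.050108637934495104 0.09827334855121266
[[ 0.49507816 -0.19029995  0.        ]
 [ 0.54745944 -0.19099406  0.        ]] -0.7591824250263658
clock 0.1 tcp [ 0.2337 -0.6327  0.2524] toolyaw 20.27 tilt z [-7.0e-04  1.5e-03 -1.0e+00]
tool delta now mm [ 399.7 -313.7  -47.1]
rotvec deg [-9.000e-02  2.000e-02  2.027e+01] delta in target frame [ 266.3 -432.7  -47.6]
clock 0.1 tcp [ 0.2337 -0.6327  0.2524] toolyaw 20.27 tilt z [-7.0e-04  1.5e-03 -1.0e+00]
tool delta now mm [ 569.9 -687.9  -46.5]
rotvec deg [-9.000e-02  2.000e-02  2.027e+01] delta in target frame [ 296.3 -842.7  -47.6]
```

>>> step_arm:
  moves:
    - {"rz": 10, "dx": 20}
    - {"rz": 10, "dx": 20, "dy": -20}
    - {"dx": 45, "dy": -40, "dz": -10}
    - {"dx": 45, "dy": -42, "dz": -10}
    - {"dx": 35, "dy": -50, "dz": -10}
    - {"dx": 35, "dy": -50, "dz": -10}
    - {"dx": 30, "dy": -54, "dz": -8}
    - {"dx": 20, "dy": -58}
    - {"dx": 10, "dy": -60}
    - {"dy": -50}
    - {"dx": 0}

```text
invalid input at $.moves[0]: expected keys rx, ry, rz, dx, dy, dz, gripper
```

```bash
python3 - <<'E'
from h import *
import pickle
ci=r.camera_info("wrist");f=r.grab_frame("wrist");cv2.imwrite("pics/w1.png",f);pickle.dump(ci,open("w1.pkl","wb"))
R=cv2.Rodrigues(np.array(ci["rvec"],float))[0];print("cam",-R.T@np.array(ci["tvec"]).ravel(),R[2])
plan([.53,.2,.30],0);print(r.get_obs()["joints"])
E
```

```text
cam [ 0.30071406 -0.60793934  0.37189845] [-0.26128733 -0.09427637 -0.96064608]
clock 0.15 tcp [ 0.2337 -0.6328  0.2526] toolyaw 20.27 tilt z [-6.0e-04  1.2e-03 -1.0e+00]
tool delta now mm [ 566.5 -678.6  -46.6]
rotvec deg [-8.000e-02  2.000e-02  2.027e+01] delta in target frame [ 296.3 -832.8  -47.4]
[ 1.10889708  0.4776239   0.0223404   1.55617986 -0.01148622  1.10928017
 -0.08310906]
```

View pics/w1.png

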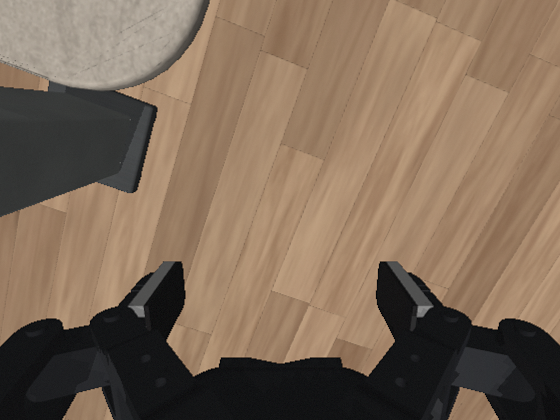

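The picture shows only the floor and the open fingers, because the move was refused: every key has to be given in each row.

>>> step_arm:
  moves:
    - {"rx": 0, "ry": 0, "rz": 10, "dx": 20, "dy": 0, "dz": 0, "gripper": 1}
    - {"rx": 0, "ry": 0, "rz": 10, "dx": 20, "dy": -20, "dz": 0, "gripper": 1}
    - {"rx": 0, "ry": 0, "rz": 0, "dx": 45, "dy": -40, "dz": -10, "gripper": 1}
    - {"rx": 0, "ry": 0, "rz": 0, "dx": 45, "dy": -42, "dz": -10, "gripper": 1}
    - {"rx": 0, "ry": 0, "rz": 0, "dx": 35, "dy": -50, "dz": -10, "gripper": 1}
    - {"rx": 0, "ry": 0, "rz": 0, "dx": 35, "dy": -50, "dz": -10, "gripper": 1}
    - {"rx": 0, "ry": 0, "rz": 0, "dx": 30, "dy": -54, "dz": -8, "gripper": 1}
    - {"rx": 0, "ry": 0, "rz": 0, "dx": 10, "dy": -58, "dz": 0, "gripper": 1}
    - {"rx": 0, "ry": 0, "rz": 0, "dx": 0, "dy": -60, "dz": 0, "gripper": 1}
    - {"rx": 0, "ry": 0, "rz": 0, "dx": 0, "dy": -50, "dz": 0, "gripper": 1}
    - {"rx": 0, "ry": 0, "rz": 0, "dx": 0, "dy": 0, "dz": 0, "gripper": 1}

```text
clock: 1.52
tcp_pos: [0.4672, -0.1936, 0.3013]
orientation: [-3.14, -0.019, 0.0]
contact_force: [-0.3, 0.3, -0.1]
grip_width: 0.0854
gripper_force: 0.0
```

```bash
python3 - <<'E'
from h import *
import pickle
ci=r.camera_info("wrist");f=r.grab_frame("wrist");cv2.imwrite("pics/w2.png",f);pickle.dump(ci,open("w2.pkl","wb"))
plan([.50,.245,.32],0);print(np.round(r.get_obs()["joints"],2))
E
```

```text
clock 1.575 tcp [ 0.467  -0.1964  0.3014] toolyaw 0.49 tilt z [ 1.e-04 -0.e+00 -1.e+00]
tool delta now mm [  36.8 -441.1  -18.6]
rotvec deg [ 0.   -0.01  0.49] delta in target frame [  33.  -441.4  -18.6]
[ 0.38  0.16 -0.12  1.89  0.02  1.1  -1.31]
```

View pics/w2.png

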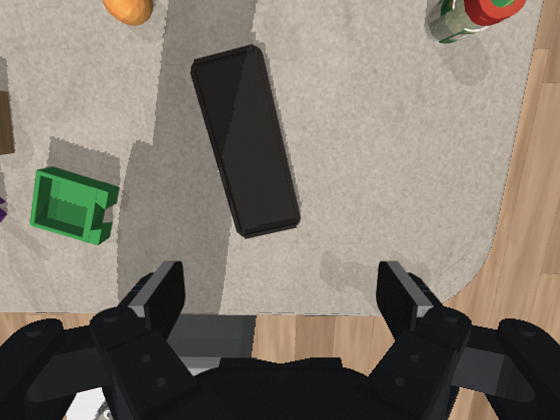

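The tray is fully in view, with corners near (192,66), (260,45), (299,222) and (241,237). I'll measure it, then move above the caddy.

```bash
python3 - <<'E'
from h import *
import pickle
ci=pickle.load(open("w2.pkl","rb"));im=cv2.imread("pics/w2.png")
m=(im.max(2)<60).astype(np.uint8);m[:30]=0;m[250:]=0;m[:,:180]=0;m[:,310:]=0
c=max(cv2.findContours(m,0,1)[0],key=cv2.contourArea);print(cv2.boundingRect(c),cv2.contourArea(c))
for z in(.0,.012): print(cv2.minAreaRect((ray("wrist",c.reshape(-1,2),z,ci)[:,:2]*1000).astype(np.float32)))
E
```

```text
(191, 45, 109, 193) 12613.5
((494.7767028808594, -151.00112915039062), (234.1274871826172, 89.52645874023438), 14.012398719787598)
((496.0231628417969, -152.18014526367188), (227.45196533203125, 86.97386169433594), 14.012396812438965)
```

>>> step_arm:
  moves:
    - {"rx": 0, "ry": 0, "rz": 0, "dx": 3, "dy": -40, "dz": -10, "gripper": 1}
    - {"rx": 0, "ry": 0, "rz": 0, "dx": 3, "dy": -60, "dz": -10, "gripper": 1}
    - {"rx": 0, "ry": 0, "rz": 0, "dx": 3, "dy": -60, "dz": 0, "gripper": 1}
    - {"rx": 0, "ry": 0, "rz": 0, "dx": 3, "dy": -60, "dz": 0, "gripper": 1}
    - {"rx": 0, "ry": 0, "rz": 0, "dx": 3, "dy": -60, "dz": 0, "gripper": 1}
    - {"rx": 0, "ry": 0, "rz": 0, "dx": 3, "dy": -60, "dz": 0, "gripper": 1}
    - {"rx": 0, "ry": 0, "rz": 0, "dx": 3, "dy": -60, "dz": 0, "gripper": 1}
    - {"rx": 0, "ry": 0, "rz": 0, "dx": 0, "dy": -41, "dz": 0, "gripper": 1}
    - {"rx": 0, "ry": 0, "rz": 0, "dx": 0, "dy": 0, "dz": 0, "gripper": 1}

```text
clock: 2.7
tcp_pos: [0.4859, 0.2455, 0.3209]
orientation: [-3.14, -0.013, 0.001]
contact_force: [1.8, -0.7, -0.5]
grip_width: 0.0856
gripper_force: 0.0
```

```bash
python3 - <<'E'
from h import *
import pickle
ci=r.camera_info("wrist");f=r.grab_frame("wrist");cv2.imwrite("pics/w3.png",f);pickle.dump(ci,open("w3.pkl","wb"))
plan([.535,.245,.32],0);print(np.round(r.get_obs()["joints"],2))
E
```

```text
clock 2.75 tcp [0.4864 0.243  0.3208] toolyaw 0.3 tilt z [-6.e-04 -2.e-04 -1.e+00]
tool delta now mm [48.6 -1.8  0.8]
rotvec deg [0.01 0.04 0.3 ] delta in target frame [48.6 -2.   0.8]
[-0.19  0.24 -0.46  1.76  0.11  1.17 -2.25]
```

View pics/w3.png

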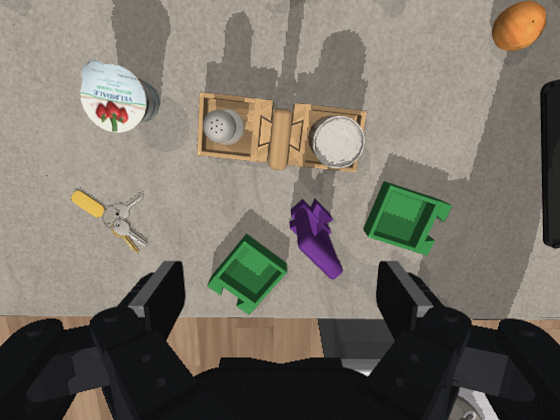

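The bar is at about (281,138) with the holders on each side: the shaker left at (222,127), the tin right at (337,141). I'll crop in to get the bar's corners.

```bash
python3 - <<'E'
from h import *
import pickle
ci=pickle.load(open("w3.pkl","rb"));im=cv2.imread("pics/w3.png")
c=cv2.resize(im[85:185,190:376],(744,400),interpolation=cv2.INTER_CUBIC);cv2.imwrite("pics/c3.png",c)
p=ray("wrist",[[200,93],[367,112],[198,156],[357,171]],.03,ci);print(p.round(4))
for a,b in((1,0),(3,2)): d=p[a]-p[b];print(np.degrees(np.arctan2(d[0],-d[1])))
E
```

```text
[[0.58   0.3431 0.03  ]
 [0.5599 0.1421 0.03  ]
 [0.5051 0.3501 0.03  ]
 [0.4878 0.1489 0.03  ]]
-5.7250636897456495
-4.928917892599765
```

View pics/c3.png

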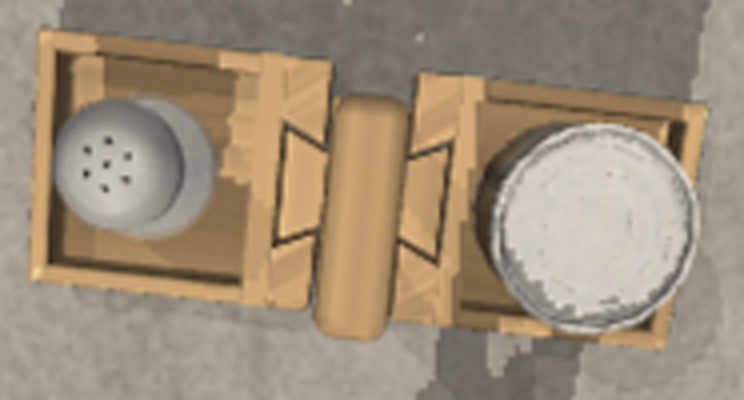

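```bash
python3 - <<'E'
from h import *
import pickle
ci=pickle.load(open("w3.pkl","rb"))
f=lambda u:np.array(u)/4+[190,85]
p=ray("wrist",f([[335,105],[407,105],[319,328],[388,332],[364,217]]),.137,ci);print(p.round(4))
d=p[:2].mean(0)-p[2:4].mean(0);print(np.degrees(np.arctan2(d[1],d[0])),p[:4].mean(0))
plan([.533,.2455,.20],-5.4)
E
```

```text
[[0.5592 0.2528 0.137 ]
 [0.5593 0.2367 0.137 ]
 [0.509  0.2564 0.137 ]
 [0.5082 0.2403 0.137 ]
 [0.5346 0.2461 0.137 ]]
-4.05438500171746 [0.53392024 0.24656096 0.137     ]
clock 2.75 tcp [0.4864 0.243  0.3208] toolyaw 0.3 tilt z [-6.e-04 -2.e-04 -1.e+00]
tool delta now mm [ 46.7  -2.3 120.8]
rotvec deg [0.01 0.04 5.7 ] delta in target frame [ 46.1  -6.9 120.8]
```

>>> step_arm:
  moves:
    - {"rx": 0, "ry": 0, "rz": 5.3, "dx": 0, "dy": 0, "dz": 0, "gripper": 1}
    - {"rx": 0, "ry": 0, "rz": 0, "dx": 24, "dy": -4, "dz": 30, "gripper": 1}
    - {"rx": 0, "ry": 0, "rz": 0, "dx": 23, "dy": -4, "dz": 50, "gripper": 0.6}
    - {"rx": 0, "ry": 0, "rz": 0, "dx": 0, "dy": 0, "dz": 40, "gripper": 0.3}
    - {"rx": 0, "ry": 0, "rz": 0, "dx": 0, "dy": 0, "dz": 0, "gripper": 0.3}
    - {"rx": 0, "ry": 0, "rz": 0, "dx": 0, "dy": 0, "dz": 0, "gripper": 0.3}

```text
clock: 3.5
tcp_pos: [0.5345, 0.246, 0.2029]
orientation: [-3.138, 0.141, -0.003]
contact_force: [0.4, 1.1, 0.5]
grip_width: 0.0553
gripper_force: 0.0
```

```bash
python3 - <<'E'
from h import *
ci=r.camera_info("wrist");f=r.grab_frame("wrist");cv2.imwrite("pics/w4.png",f)
plan([.534,.2463,.130],-5);print(r.get_obs()["grip_width"])
E
```

```text
clock 3.55 tcp [0.5346 0.2466 0.2035] toolyaw -5.1 tilt z [ 0.003   0.0011 -1.    ]
tool delta now mm [-0.8  0.4 73.5]
rotvec deg [-0.08 -0.17 -0.1 ] delta in target frame [-0.5  0.3 73.5]
0.05538218940822952
```

View pics/w4.png

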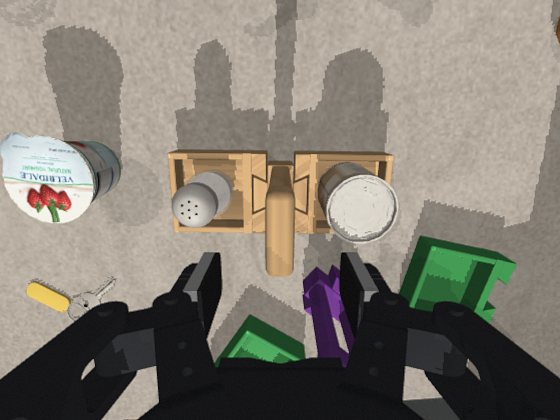

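The bar at (280,220) lies midway between the fingers, parallel to the image columns. I'll descend and grip.

>>> step_arm:
  grip_force: 45
  moves:
    - {"rx": 0, "ry": 0, "rz": 0, "dx": 0, "dy": 0, "dz": 40, "gripper": 0.3}
    - {"rx": 0, "ry": 0, "rz": 0, "dx": 0, "dy": 0, "dz": 25, "gripper": 0.3}
    - {"rx": 0, "ry": 0, "rz": 0, "dx": 0, "dy": 0, "dz": 7, "gripper": 0.3}
    - {"rx": 0, "ry": 0, "rz": 0, "dx": 0, "dy": 0, "dz": 0, "gripper": 0.3}
    - {"rx": 0, "ry": 0, "rz": 0, "dx": 0, "dy": 0, "dz": 0, "gripper": -1}
    - {"rx": 0, "ry": 0, "rz": 0, "dx": 0, "dy": 0, "dz": 0, "gripper": -1}
    - {"rx": 0, "ry": 0, "rz": 0, "dx": 0, "dy": 0, "dz": 0, "gripper": -1}
    - {"rx": 0, "ry": 0, "rz": 0, "dx": 0, "dy": 0, "dz": 0, "gripper": -1}

```text
clock: 4.55
tcp_pos: [0.534, 0.247, 0.1304]
orientation: [-3.138, 0.138, -0.003]
contact_force: [-1.0, -1.4, 6.8]
grip_width: 0.0177
gripper_force: 45.0
```

>>> step_arm:
  moves:
    - {"rx": 0, "ry": 0, "rz": 0, "dx": 0, "dy": 0, "dz": -3, "gripper": -1}
    - {"rx": 0, "ry": 0, "rz": 0, "dx": 0, "dy": 0, "dz": -4, "gripper": -1}
    - {"rx": 0, "ry": 0, "rz": 0, "dx": 0, "dy": 0, "dz": -4, "gripper": -1}
    - {"rx": 0, "ry": 0, "rz": 0, "dx": 0, "dy": 0, "dz": -4, "gripper": -1}

```text
clock: 5.05
tcp_pos: [0.5332, 0.2468, 0.1444]
orientation: [3.138, -0.138, -0.0]
contact_force: [0.4, -1.1, -2.7]
grip_width: 0.0172
gripper_force: 44.0
```

Only the piece's own weight is on the wrist, so it isn't jamming. I'll keep lifting.

>>> step_arm:
  moves:
    - {"rx": 0, "ry": 0, "rz": 0, "dx": 0, "dy": 0, "dz": -5, "gripper": -1}
    - {"rx": 0, "ry": 0, "rz": 0, "dx": 0, "dy": 0, "dz": -6, "gripper": -1}
    - {"rx": 0, "ry": 0, "rz": 0, "dx": 0, "dy": 0, "dz": -6, "gripper": -1}
    - {"rx": 0, "ry": 0, "rz": 0, "dx": 0, "dy": 0, "dz": -6, "gripper": -1}
    - {"rx": 0, "ry": 0, "rz": 0, "dx": 0, "dy": 0, "dz": -15, "gripper": -1}
    - {"rx": 0, "ry": 0, "rz": 0, "dx": 0, "dy": 0, "dz": -25, "gripper": -1}
    - {"rx": 0, "ry": 0, "rz": 0, "dx": 0, "dy": 0, "dz": -25, "gripper": -1}
    - {"rx": 0, "ry": 0, "rz": 0, "dx": 0, "dy": 0, "dz": -20, "gripper": -1}
    - {"rx": 0, "ry": 0, "rz": 0, "dx": 0, "dy": 0, "dz": 0, "gripper": -1}

```text
clock: 6.18
tcp_pos: [0.5342, 0.2476, 0.2547]
orientation: [-3.136, 0.138, -0.006]
contact_force: [0.5, 0.3, -3.0]
grip_width: 0.0175
gripper_force: 44.0
```

```bash
python3 - <<'E'
from h import *
f=r.grab_frame("side");cv2.imwrite("pics/s5.png",f);o=r.get_obs();print(o["contact_force"],o["grip_width"])
plan([.4955,-.1518,.26],14)
E
```

```text
[-0.61829427 -0.05072451 -2.29759166] 0.017358165949407627
clock 6.225 tcp [0.5335 0.247  0.2532] toolyaw -5.03 tilt z [ 1.6e-03  7.0e-04 -1.0e+00]
tool delta now mm [ -2.9 400.6  -7.2]
rotvec deg [ -0.03  -0.1  -19.03] delta in target frame [-133.4  377.8   -6.8]
```

View pics/s5.png

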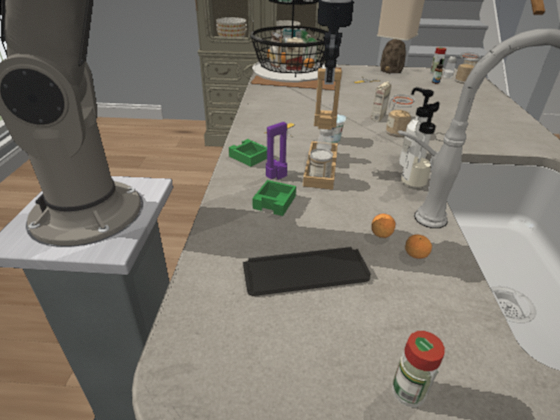

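The piece is clear in the gripper at about (328,100), and both holders are still in place. I'll carry it to the tray.

>>> step_arm:
  moves:
    - {"rx": 0, "ry": 0, "rz": 0, "dx": 0, "dy": 25, "dz": -7, "gripper": -1}
    - {"rx": 0, "ry": 0, "rz": 0, "dx": 0, "dy": 40, "dz": 0, "gripper": -1}
    - {"rx": 0, "ry": 0, "rz": 0, "dx": 0, "dy": 45, "dz": 0, "gripper": -1}
    - {"rx": 0, "ry": 0, "rz": 0, "dx": 0, "dy": 50, "dz": 0, "gripper": -1}
    - {"rx": 0, "ry": 0, "rz": 0, "dx": 0, "dy": 50, "dz": 0, "gripper": -1}
    - {"rx": 0, "ry": 0, "rz": 0, "dx": 0, "dy": 50, "dz": 0, "gripper": -1}
    - {"rx": 0, "ry": 0, "rz": 0, "dx": 0, "dy": 50, "dz": 0, "gripper": -1}
    - {"rx": 0, "ry": 0, "rz": 0, "dx": -3, "dy": 45, "dz": 0, "gripper": -1}
    - {"rx": 0, "ry": 0, "rz": 0, "dx": 0, "dy": 30, "dz": 0, "gripper": -1}
    - {"rx": 0, "ry": 0, "rz": -6, "dx": 0, "dy": 16, "dz": 0, "gripper": -1}
    - {"rx": 0, "ry": 0, "rz": -7, "dx": 0, "dy": 0, "dz": 0, "gripper": -1}
    - {"rx": 0, "ry": 0, "rz": -6, "dx": 0, "dy": 0, "dz": 0, "gripper": -1}
    - {"rx": 0, "ry": 0, "rz": 0, "dx": 0, "dy": 0, "dz": 0, "gripper": -1}
    - {"rx": 0, "ry": 0, "rz": 0, "dx": 0, "dy": 0, "dz": 0, "gripper": -1}

```text
clock: 7.98
tcp_pos: [0.4948, -0.1522, 0.2588]
orientation: [-3.118, -0.379, 0.001]
contact_force: [-0.1, 0.8, -2.8]
grip_width: 0.0172
gripper_force: 44.3
```

```bash
python3 - <<'E'
from h import *
f=r.grab_frame("wrist");cv2.imwrite("pics/w6.png",f);ci=r.camera_info("wrist")
plan([.4955,-.1518,.136],14)
E
```

```text
clock 8.025 tcp [ 0.4949 -0.1522  0.2589] toolyaw 13.89 tilt z [-7.e-04  2.e-04 -1.e+00]
tool delta now mm [  0.8  -0.2 122.9]
rotvec deg [-0.02  0.04 -0.11] delta in target frame [  0.7  -0.3 122.9]
```

View pics/w6.png

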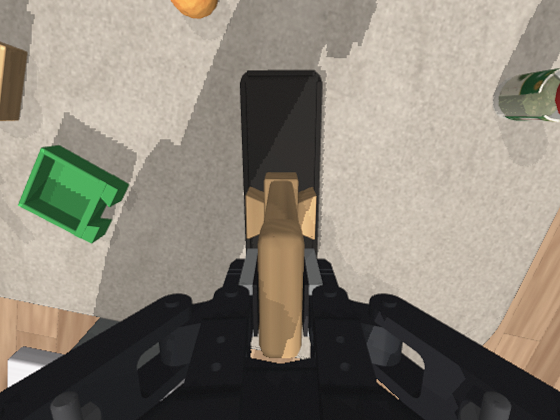

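The tray (columns 242–320) is parallel to the piece and centred on it (bar at 281). I'll lower it.

>>> step_arm:
  moves:
    - {"rx": 0, "ry": 0, "rz": 0, "dx": 0, "dy": 0, "dz": 25, "gripper": -1}
    - {"rx": 0, "ry": 0, "rz": 0, "dx": 0, "dy": 0, "dz": 30, "gripper": -1}
    - {"rx": 0, "ry": 0, "rz": 0, "dx": 0, "dy": 0, "dz": 30, "gripper": -1}
    - {"rx": 0, "ry": 0, "rz": 0, "dx": 0, "dy": 0, "dz": 20, "gripper": -1}
    - {"rx": 0, "ry": 0, "rz": 0, "dx": 0, "dy": 0, "dz": 10, "gripper": -1}
    - {"rx": 0, "ry": 0, "rz": 0, "dx": 0, "dy": 0, "dz": 3, "gripper": -1}
    - {"rx": 0, "ry": 0, "rz": 0, "dx": 0, "dy": 0, "dz": 2, "gripper": -1}
    - {"rx": 0, "ry": 0, "rz": 0, "dx": 0, "dy": 0, "dz": 1, "gripper": -1}
    - {"rx": 0, "ry": 0, "rz": 0, "dx": 0, "dy": 0, "dz": 0, "gripper": -1}

```text
clock: 9.15
tcp_pos: [0.4954, -0.1524, 0.1387]
orientation: [3.118, 0.382, 0.001]
contact_force: [-0.1, 0.7, -3.2]
grip_width: 0.0174
gripper_force: 44.2
```

>>> step_arm:
  moves:
    - {"rx": 0, "ry": 0, "rz": 0, "dx": 0, "dy": 0, "dz": 1, "gripper": -1}
    - {"rx": 0, "ry": 0, "rz": 0, "dx": 0, "dy": 0, "dz": 1, "gripper": -1}
    - {"rx": 0, "ry": 0, "rz": 0, "dx": 0, "dy": 0, "dz": 0, "gripper": -1}

```text
clock: 9.52
tcp_pos: [0.4953, -0.1524, 0.1365]
orientation: [3.118, 0.382, 0.001]
contact_force: [-1.1, -0.3, -0.3]
grip_width: 0.0172
gripper_force: 44.5
```

>>> step_arm:
  moves:
    - {"rx": 0, "ry": 0, "rz": 0, "dx": 0, "dy": 0, "dz": 0.5, "gripper": -1}
    - {"rx": 0, "ry": 0, "rz": 0, "dx": 0, "dy": 0, "dz": 0, "gripper": -1}

```text
clock: 9.78
tcp_pos: [0.4954, -0.1525, 0.1365]
orientation: [3.118, 0.382, 0.001]
contact_force: [-1.7, 0.4, 4.4]
grip_width: 0.0179
gripper_force: 45.4
```

It's resting on the tray floor: the upward force is now 4.4 N. I'll release and retreat.

>>> step_arm:
  grip_force: 20
  moves:
    - {"rx": 0, "ry": 0, "rz": 0, "dx": 0, "dy": 0, "dz": 0, "gripper": -0.4}
    - {"rx": 0, "ry": 0, "rz": 0, "dx": 0, "dy": 0, "dz": 0, "gripper": 0.2}
    - {"rx": 0, "ry": 0, "rz": 0, "dx": 0, "dy": 0, "dz": 0, "gripper": 0.4}
    - {"rx": 0, "ry": 0, "rz": 0, "dx": 0, "dy": 0, "dz": 0, "gripper": 0.4}
    - {"rx": 0, "ry": 0, "rz": 0, "dx": 0, "dy": 0, "dz": -10, "gripper": 0.4}
    - {"rx": 0, "ry": 0, "rz": 0, "dx": 0, "dy": 0, "dz": -30, "gripper": 0.4}
    - {"rx": 0, "ry": 0, "rz": 0, "dx": 0, "dy": 0, "dz": -50, "gripper": 0.4}
    - {"rx": 0, "ry": 0, "rz": 0, "dx": 0, "dy": 0, "dz": -30, "gripper": 0.4}
    - {"rx": 0, "ry": 0, "rz": 0, "dx": 0, "dy": 0, "dz": 0, "gripper": 0.4}
    - {"rx": 0, "ry": 0, "rz": 0, "dx": 0, "dy": 0, "dz": 0, "gripper": 0.4}

```text
clock: 11.02
tcp_pos: [0.4947, -0.1523, 0.2555]
orientation: [-3.118, -0.382, 0.001]
contact_force: [-0.1, 0.6, -0.3]
grip_width: 0.0597
gripper_force: 0.0
```

```bash
python3 - <<'E'
from h import *
cv2.imwrite("pics/s7.png",r.grab_frame("side"));o=r.get_obs();print(o["tcp_pos"],o["contact_force"],o["clock"])
E
```

```text
[ 0.49441863 -0.15224381  0.25497165] [-0.62184916 -0.4146313  -0.60666227] 11.075
```

View pics/s7.png

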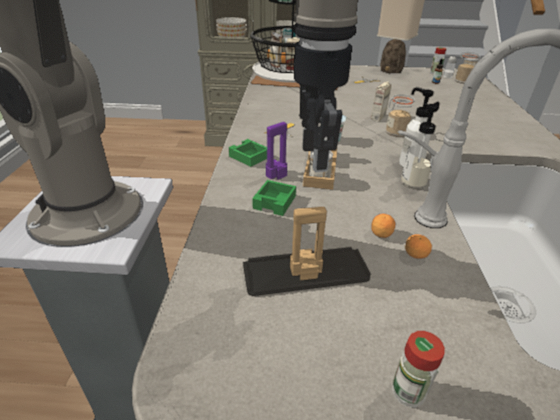

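The handle piece stands upright in the tray at about (308,245), and the gripper is clear of it.

```bash
python3 -c "
from bench import r
print(r.hand_in())"
```

```text
the job is handed in; nothing more can be done
None
```

The handle piece was lifted straight out of the caddy and set down upright in the slate tray; the holders showed no movement after the lift, and the job was handed in at about 11 s.

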